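# Reload the bench stapler and close its rail

### The arm

A 6-joint arm with a two-finger parallel gripper is mounted at the origin on the work surface. World frame = base frame: x ahead of the robot, y to its left, z up, the work surface at z = 0. Lengths are in mm, angles in rad, forces in N, time in s.
With the tool pointing down it reaches from about 400 to 925 mm from the base axis. Payload 12.5 kg.
Tool frame: the origin (TCP) lies midway between the tips of the shut fingers; the grasp point (between the pads) lies 19 mm behind it (env.tcp_to_grasp is the distance from the TCP to the grasp point, in mm); z points along the fingers, y is the line along which they close (so a half turn about z gives the same grasp; the last joint's range is limited). The gripper opens to 95 mm and grips with 3 to 60 N. Pads are 20 mm wide; open, the fingers measure 119 mm over their backs; the gripper's body (75 mm by 180 mm) begins 59 mm behind the grasp point.
Start: joints at [-1.428, 0.491, 1.559, -0, 1.092, -0.106], TCP at [153.923, -605.768, 214.661] pointing down, gripper open.
Joint ranges: [-3.1, 3.1], [-0.84, 2.19], [0.05, 2.79], [-1.13, 4.28], [0.06, 2.93], [-2.69, 2.69]. Speed limits (rad/s): [2.22, 2.22, 2.79, 3.14, 3.14, 3.14].

### API

Orientations are given as [roll, pitch, yaw] about the fixed x, y, z axes, in that order (R = Rz(yaw) Ry(pitch) Rx(roll)).
In Python, from cell import env gives the robot as it stands. The module is installed in compiled form; this text tells all that it offers.
- The arm moves only by the tool step_arm, never from a script. Its argument "plan" is a list that holds one entry, the list of rows, each a list of 5 numbers: the shift along the tool's x, y, z in mm, then the turn about the tool's z in degrees, then the opening, from -1 (shut) to 1 (fully open). A call has 1 to 8 rows; each row is the pose to reach, as a shift and turn from the pose commanded when the call began, along the tool's axes at that moment; what a row does not reach only later rows make up. A row lasts 1/12 s, in which the tool goes at most 41.7 mm and 7.16 degrees, less where a joint would pass 70% of its speed; a pose out of reach is approached as far as the arm can. A call with a gripper value outside its range is refused whole. The fingers move at their own pace and stop on an object; the grip force is fixed at half the most. Time passes only in rows, so rows that repeat a pose let the fingers close. It gives the time, the measured TCP pose, the force, the opening and the grip force at its end, in the units of the state.
- env.state(): the state, without advancing time (a new reading comes with each control period).
- env.read_camera(name): name is "scene" or "top"; returns the picture (384x512x3 uint8, blue, green, red); there is no depth.
- env.get_calibration(name): a dict with "K" (3x3 intrinsics, pixels), "D" ([k1, k2, p1, p2, k3] as OpenCV has them; the pictures are not rectified), "extrinsics" (4x4, takes a point from world to camera coordinates). Camera axes: x right, y up, looking along -z (the intrinsics and any distortion apply to the point x, -y, -z); pixel columns grow to the right and rows downward; lengths in mm; the calibration is good to about 2 mm. A picture is of the moment at which its call begins. get_calibration takes no time and is no camera call.
- env.job_done(): hands the job in; it is judged then, once.
The state is a dict: "t": time; "joints": joint angles; "qvel": joint speeds; "tau": joint torques, N m; "eef_pos": TCP position; "tcp_rot": TCP orientation; "ft_force": force on the tool from outside, world axes, zero at the start; "moment": the same for the moment, N m; "opening": opening from 0.0 (shut) to 1.0 (fully open); "grip_force": force on a finger pad.
Only numpy, scipy, OpenCV 4.12 (cv2) and the standard library are available. Lean on these libraries where they do the work, as an engineer would, in place of code of your own. Each camera call takes 0.05 s, during which the arm holds its last target. There are 200 camera calls.

### The job

The bench stapler has run empty: put the one full-length strip of long-legged staples into its magazine, legs down, tail against the spring follower, pressed fully down to the channel floor so that the spring holds it up against the head. Then slide the rail forward over it until it clicks home, and let go. Work gently: do not ram the strip or force the rail over a strip that stands proud, and leave everything else on the bench where it is.

Things in the scene. Friction and masses are not known exactly. Their poses are not given: they have to be found in the camera images.
- stapler: Green air-driven bench stapler, fixed. Its x runs along the magazine from tail to head, z up. Origin: on the bench (z 0) below the centre of the strip's place. Foot plate 70 mm wide, 12 high, x -200 to +160 mm. Magazine parts are greased; catch and springs need under 15 N. Over 45 N in all between strip and stapler (head, channel, follower, rail) counts as ramming.
- seat (a point): Point on the channel floor, 65 mm above the bench, at stapler x = y = 0, axes as the stapler's: the loaded strip's origin lies here. Channel: open on top, 16 mm wide inside, walls upright for 11 mm, then flaring out to 24 mm wide at 18 mm above its floor; runs from x = -235 mm to the head at +60 mm.
- nose_stop (a point): Point at channel floor level on the head's flat rear face (stapler x = +60 mm), against which the strip's nose rests. That housing is 44 mm wide, its top 44 mm above the channel floor, flat from x = +60 to +80 mm; beyond, to x = +160 mm, stand the frame and an air cylinder up to 218 mm above the bench.
- strip: The full strip to load: bright metal bar of inverted-U section, 120 mm long (x), 14 wide (y), 38 high (z), about 120 g, standing on its legs, ends alike. Origin: centre of underside. Loaded, its upper 20 mm stand above the channel's flared edges and can be held by the sides. Let go before it is fully down, it stays standing proud.
- follower: Brass spring follower in the channel. Origin: channel floor, at its front face; at rest this is at stapler x = -52 mm, 8 mm inside the strip's room. Spring along +x: 5 N at rest, 7.4 N loaded, hard stop 11.5 mm back from rest (the strip has 3.5 mm of play). See point slope.
- slope (a point): Foot of the follower's sloped upper front face, 14 mm above the channel floor. Below, the face is upright; above, it leans back 30 degrees from the vertical up to 36 mm, so that a strip pressed down close behind the head wedges the follower back. Pressing down takes 5 to 10 N while the strip is free of the walls.
- rail (a joint): Steel C-section rail, 125 mm long, 34 wide, sliding along the channel. 0 = fully back (front edge at stapler x = -90 mm); 0.150 m = home, front edge on the head, over the strip. Friction about 2 N; from about 0.141 a spring catch resists with about 12 N, then snaps it home. Roof underside 40 mm, roof top 43 mm above channel floor.
- tab (a point): Centre of the upright push tab on the rail: 12 mm thick along stapler x, 26 mm wide along y, from 43 to 69 mm above the channel floor (this point: 56 mm), 65 mm behind the rail's front edge. Push it from behind or pinch it.
- remnant: Leftover: broken piece of the same staples, 45 mm long, 14 mm wide, 38 mm high, standing on its legs; leave alone. Origin: centre of underside.
- wide_strip: Strip of another staple, wide and low: 100 mm long, 26 mm wide, 16 mm high; does not fit; leave alone. Origin: centre of underside.
- pot_a: Brown pulp pot, 72 mm across the mouth, 75 mm high; leave alone. Origin: centre of underside.
- pot_b: Brown pulp pot like the other; leave alone. Origin: centre of underside.
- pot_stack: Nested stack of pulp pots, 72 mm across, 123 mm high; leave alone. Origin: centre of underside.
- spool: Wooden spool, 52 mm across, 60 mm high; leave alone. Origin: centre of underside.
- driver: Screwdriver lying on the bench; leave alone. Origin: underside.
- staple_carton: Cardboard carton of staples, 130 x 90 x 50 mm; leave alone. Origin: centre of underside.
Mind the look-alikes: they are no part of the job. What is shaped like the strip but brown or orange is not meant.

How it is judged (in metres and radians):
On the way, in this order (a step that is already met when the one before it is completed fails the run):
1. The strip is fully down in the channel, its tail pressing on the follower, the rail still drawn back (z of strip in the frame of seat between -0.0025 and 0.0016 m and x of strip in the frame of seat between -0.0042 and 0.002 m and y of strip in the frame of seat between -0.002 and 0.002 m and angle between the x axis of strip and the x axis of stapler, either way round below 0.03 rad and angle between strip's own z axis and vertical below 0.03 rad and contact force between strip and follower above 2 N and value of joint rail below 0.06 m), for 0.2 s.
2. The rail is slid home past its catch (value of joint rail above 0.148 m), for 0.2 s.
At the end, for the whole second after the job is handed in: The full strip lies in the channel, at rest: within 1.6 mm of fully down, within 2 mm of its place along and across the channel (nose against the head), straight and level within 0.03 rad, held by the follower's spring (over 2 N), and the rail is home within 2 mm (z of strip in the frame of seat between -0.0025 and 0.0016 m and x of strip in the frame of seat between -0.002 and 0.002 m and y of strip in the frame of seat between -0.002 and 0.002 m and angle between the x axis of strip and the x axis of stapler, either way round below 0.03 rad and angle between strip's own z axis and vertical below 0.03 rad and contact force between strip and follower above 2 N and value of joint rail above 0.148 m and linear speed of strip below 0.01 m/s); the robot touches nothing.
It fails at once if the strip is rammed: more than 45 N in all between it and the stapler (follower and rail included) (contact force between strip and stapler above 45 N).
It fails at once if the strip is tipped over (angle between strip's own z axis and vertical above 0.9 rad).
It fails at once if something else on the bench is disturbed (moved more than 25 mm) (distance of any of remnant, wide_strip, pot_a, pot_b, pot_stack, spool, driver, staple_carton from where it was at the start of the episode above 0.025 m).
It also fails if it takes over 64 s, if anything falls off the work surface, if the arm or the gripper's body presses on something with over 40 N, if the wrist force passes 120 N, or if a joint passes its speed limit or range.

## Working session

There is one attempt and no reset: what is moved stays moved. The work goes in short steps, Python scripts to look and compute and a tool call to move; the robot and the scene stay as the last step left them, time stands still between calls to the robot, and variables do not carry over. Pictures are saved under pics/ and viewed, at most 12 in all, crops included, and the job is handed in when it is done.

Besides the shell and the picture viewer there is one more tool, called after "Call:" as a command line: name --argument value ..., lists and objects as JSON in quotes. step_arm: Moves the arm, as the interface text tells. Its arguments: {"type":"object","properties":{"plan":{"type":"array"}},"required":["plan"]}

```bash
mkdir -p pics
python3 - <<'E'
from cell import env
import cv2
for n in("scene","top"):
    cv2.imwrite(f"pics/{n}0.png",cv2.resize(env.read_camera(n),(800,600),interpolation=cv2.INTER_CUBIC))
    c=env.get_calibration(n);print(n,c["K"],c["D"],c["extrinsics"])
print(env.state(),env.tcp_to_grasp)
E
```

```text
scene [[408.4757743    0.         253.53879606]
 [  0.         408.4757743  193.65271824]
 [  0.           0.           1.        ]] [0.00963063 0.         0.         0.         0.        ] [[-4.06401064e-01  9.13618745e-01  1.17883122e-02  2.01193143e+02]
 [-5.38837351e-01 -2.50068246e-01  8.04437804e-01  1.90761943e+02]
 [ 7.37897339e-01  3.20572397e-01  5.93919906e-01 -1.73727862e+03]
 [ 0.00000000e+00  0.00000000e+00  0.00000000e+00  1.00000000e+00]]
top [[409.05704371   0.         254.44996232]
 [  0.         409.05704371 192.38852808]
 [  0.           0.           1.        ]] [0.03903627 0.         0.         0.         0.        ] [[-2.84794214e-03 -9.99869199e-01  1.59208525e-02 -1.57219563e+01]
 [ 9.91717053e-01 -7.79589987e-04  1.28439402e-01 -5.46832934e+02]
 [-1.28410190e-01  1.61547689e-02  9.91589555e-01 -1.35684062e+03]
 [ 0.00000000e+00  0.00000000e+00  0.00000000e+00  1.00000000e+00]]
{'t': 0.1, 'joints': array([-1.42755865e+00,  4.91471408e-01,  1.55937964e+00, -4.49674961e-05,
        1.09170841e+00, -1.05579183e-01]), 'qvel': array([ 0.00272326, -0.00213876, -0.00272437, -0.00042702, -0.00040366,
        0.0023469 ]), 'tau': array([ 3.63606567e-03, -6.13625121e+01, -2.58604342e+01,  6.94673415e-02,
        4.70212474e-02, -5.36134712e-05]), 'eef_pos': array([ 153.90418931, -605.53339855,  214.14055822]), 'tcp_rot': array([-3.14062703e+00, -6.22216803e-05,  2.48837573e-01]), 'ft_force': array([-0.42565393,  0.3015281 ,  0.54151918]), 'moment': array([0.02868049, 0.01993188, 0.01588593]), 'grip_force': 0.0, 'opening': 0.9990015680407199} 18.8
```

View pics/scene0.png

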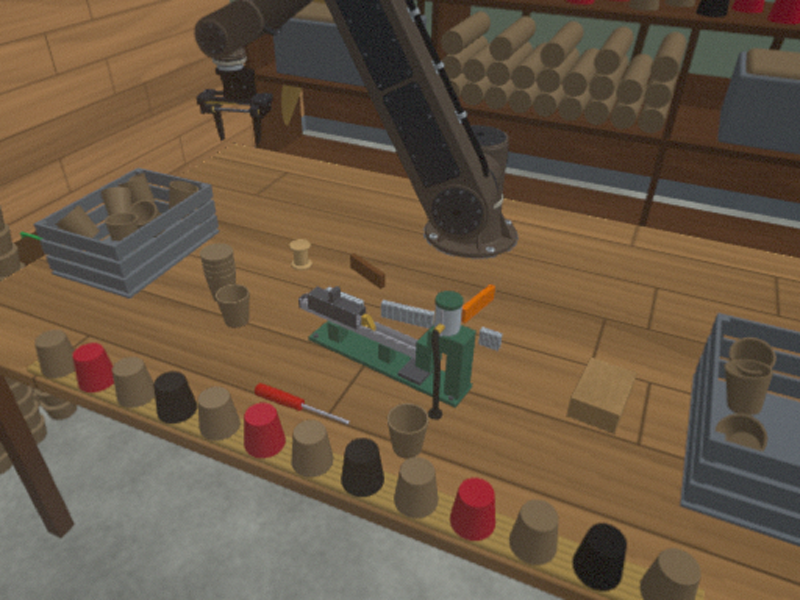

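View pics/top0.png

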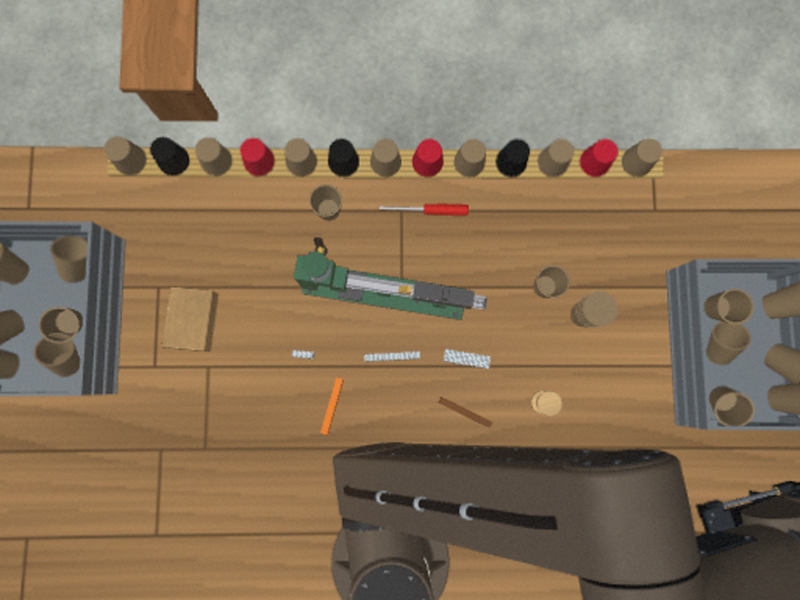

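Scene view: stapler at about (390,345), strip at (405,312), remnant at (490,338). Top view (800 px scale): strip near (392,356), between the remnant (303,354) and the wide strip (467,358). Stapler channel runs from (480,302) to the head at (345,280). Zooming in for measurement.

```bash
cat > h.py <<'E'
import numpy as np,cv2
from cell import env
def ray(n,uv):
    c=env.get_calibration(n);E=np.array(c["extrinsics"])
    p=cv2.undistortPoints(np.array(uv,float).reshape(-1,1,2),np.array(c["K"]),np.array(c["D"])).reshape(-1,2)
    d=np.c_[p[:,0],-p[:,1],-np.ones(len(p))]@E[:3,:3]
    return -E[:3,:3].T@E[:3,3],d
def at(n,uv,z):
    o,d=ray(n,uv);return o+d*((z-o[2])/d[:,2])[:,None]
def proj(n,P):
    c=env.get_calibration(n);E=np.array(c["extrinsics"])
    q=np.atleast_2d(P)@E[:3,:3].T+E[:3,3]
    return cv2.projectPoints(q*[1,-1,-1],np.zeros(3),np.zeros(3),np.array(c["K"]),np.array(c["D"]))[0].reshape(-1,2)
E
python3 - <<'E'
from h import *
a=env.read_camera("top");cv2.imwrite("pics/traw.png",a)
cv2.imwrite("pics/t1.png",cv2.resize(a[150:240,185:320],(800,533),interpolation=cv2.INTER_CUBIC))
b=env.read_camera("scene");cv2.imwrite("pics/sraw.png",b)
cv2.imwrite("pics/s1.png",cv2.resize(b[175:265,185:325],(800,514),interpolation=cv2.INTER_CUBIC))
E
```

```text
(no output)
```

View pics/t1.png

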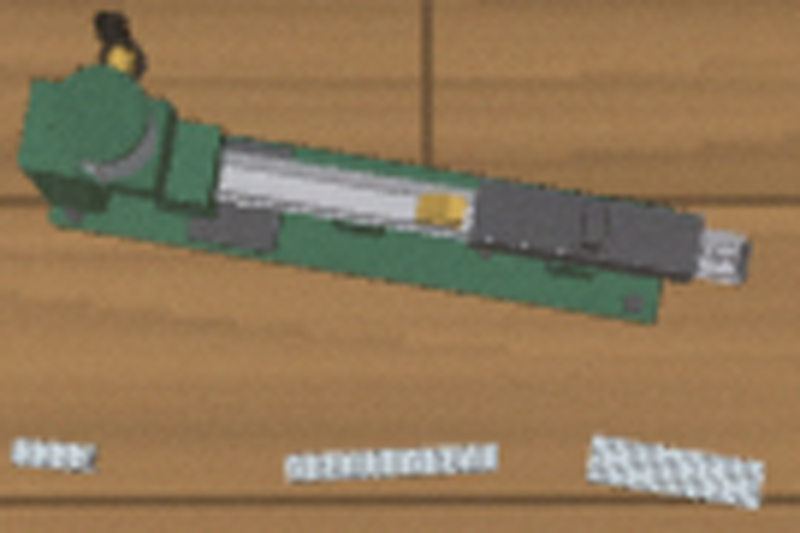

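View pics/s1.png

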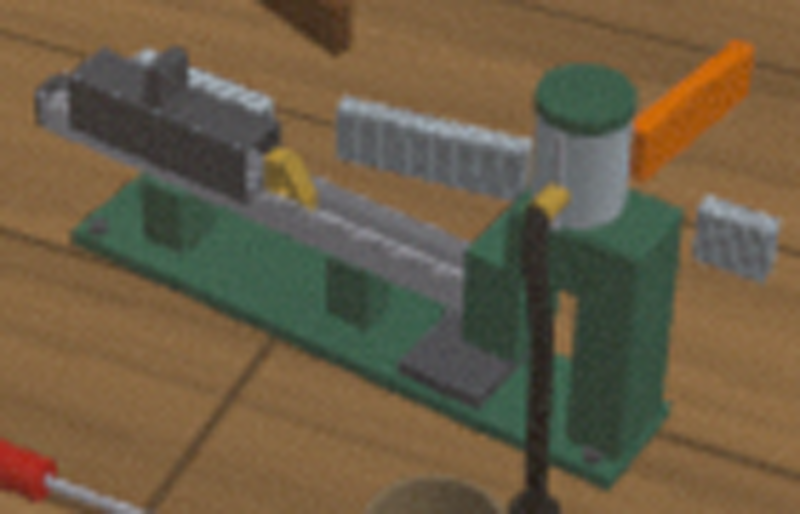

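```bash
cat > fit.py <<'E'
from h import *
from scipy.optimize import least_squares
T=lambda p:(np.array(p,float)+.5)/5.926-.5+[185,150]
S=lambda p:(np.array(p,float)+.5)/5.714-.5+[185,175]
A=[((480,180),(-90,-17,108)),((468,240),(-90,17,108)),((705,213),(-215,-17,108)),((697,282),(-215,17,108)),((657,322),(-200,35,12)),((50,225),(160,35,12)),((220,125),(60,-22,109)),((212,212),(60,22,109)),((172,118),(80,-22,109))]
B=[((250,150),(-90,-17,108)),((72,80),(-215,-17,108)),((70,238),(-200,-35,12)),((607,487),(160,-35,12)),((668,410),(160,35,12)),((466,243),(60,-22,109)),((515,265),(80,-22,109))]
def W(q,P):
    c,s=np.cos(q[2]),np.sin(q[2]);P=np.array(P,float);return np.c_[q[0]+c*P[:,0]-s*P[:,1],q[1]+s*P[:,0]+c*P[:,1],P[:,2]]
def r(q,k):
    o=[]
    if k!=1:o.append(proj("top",W(q,[b for a,b in A]))-T([a for a,b in A]))
    if k!=0:o.append(proj("scene",W(q,[b for a,b in B]))-S([a for a,b in B]))
    return np.vstack(o)
for k in(0,1,2):
    s=least_squares(lambda q:r(q,k).ravel(),[650,50,1.6],loss='soft_l1',x_scale=[10,10,.1]);print(k,s.x.round(3));print(r(s.x,k).round(1).tolist())
print("cam",ray("top",[[250,190]])[0])
print(at("top",T([(285,458),(497,445),(287,483),(497,470)]),38).round(1))
print(at("scene",S([(343,97),(343,118)]),38).round(1),at("scene",S([(340,158),(525,197)]),0).round(1))
E
python3 fit.py
```

```text
0 [575.822  37.801   1.409]
[[0.6, -0.1], [1.0, 0.1], [0.8, 0.5], [0.7, -0.8], [-1.3, 0.1], [-1.8, -0.0], [-1.0, 0.3], [-1.9, -1.1], [1.0, 0.5]]
1 [580.367  37.278   1.394]
[[-1.8, -0.1], [-1.6, -1.3], [0.7, -1.3], [1.1, -0.1], [1.9, -0.3], [0.4, 2.2], [-2.3, 0.9]]
2 [577.007  37.559   1.403]
[[0.7, -0.2], [1.0, -0.1], [0.9, 0.5], [0.6, -0.8], [-1.4, 0.1], [-1.7, -0.7], [-0.8, -0.1], [-1.9, -1.6], [1.2, 0.0], [-1.3, -0.5], [-1.4, -1.6], [1.0, -1.6], [2.0, -1.1], [2.5, -1.3], [1.1, 1.5], [-1.6, 0.1]]
cam [ 368.02660871    5.77324119 1415.91418442]
[[429.8  56.7  38. ]
 [436.9 -63.5  38. ]
 [415.7  55.5  38. ]
 [422.8 -63.4  38. ]]
[[427.3 -64.6  38. ]
 [446.7 -55.6  38. ]] [[438.5 -61.5   0. ]
 [426.5  55.8   0. ]]
```

Stapler at about (577, 37.6), yaw 1.405. The strip's centre is near (426, -4) with yaw about 93.4°, and its 120 x 14 size matches the spec. Moving toward it in two hops.

Call:
step_arm --plan '[[[238,-224,0,-57,0.2],[238,-224,0,-57,0.2],[238,-224,0,-57,0.2],[238,-224,0,-57,0.2],[238,-224,0,-57,0.2],[238,-224,0,-57,0.2],[238,-224,0,-57,0.2],[238,-224,0,-57,0.2]]]'

```text
t: 0.87
eef_pos: [330.2, -327.7, 214.7]
tcp_rot: [3.142, -0.0, 1.25]
ft_force: [0.6, -1.0, 0.9]
opening: 0.607
grip_force: 0.0
```

Call:
step_arm --plan '[[[315,-3,40,-22,0.2],[315,-3,40,-22,0.2],[315,-3,40,-22,0.2],[315,-3,40,-22,0.2],[315,-3,40,-22,0.2],[315,-3,40,-22,0.2],[315,-3,90,-22,0.2],[315,-3,90,-22,0.2]]]'

```text
t: 1.53
eef_pos: [427.4, -33.0, 128.5]
tcp_rot: [3.138, 0.001, 1.628]
ft_force: [1.8, -0.3, 0.0]
opening: 0.602
grip_force: 0.0
```

Call:
step_arm --plan '[[[0,0,30,0,0.2],[0,0,30,0,0.2],[0,0,30,0,0.2]]]'

```text
t: 1.78
eef_pos: [426.0, -34.6, 97.9]
tcp_rot: [-3.139, -0.001, 1.628]
ft_force: [1.0, 0.4, 0.3]
opening: 0.599
grip_force: 0.0
```

Run:
```python
from h import *
b=env.read_camera("scene");a=env.read_camera("top");cv2.imwrite("pics/sraw2.png",b);cv2.imwrite("pics/traw2.png",a)
s=env.state();print(s["eef_pos"],s["tcp_rot"],s["t"])
P=[s["eef_pos"]]
print(proj("scene",P),proj("top",P))
c=np.vstack([cv2.resize(b[165:235,215:305],(720,300+260))[:300] if 0 else cv2.resize(b[160:235,190:320],(520,300),interpolation=cv2.INTER_CUBIC),cv2.resize(a[180:255,185:315],(520,300),interpolation=cv2.INTER_CUBIC)])
cv2.imwrite("pics/c2.png",c)
```

```text
[426.9349961  -35.59584906  99.48896138] [3.14055151e+00 4.34158616e-04 1.62660367e+00] 1.8833
[[252.4505804  178.89894137]] [[260.75375755 226.84852566]]
```

View pics/c2.png

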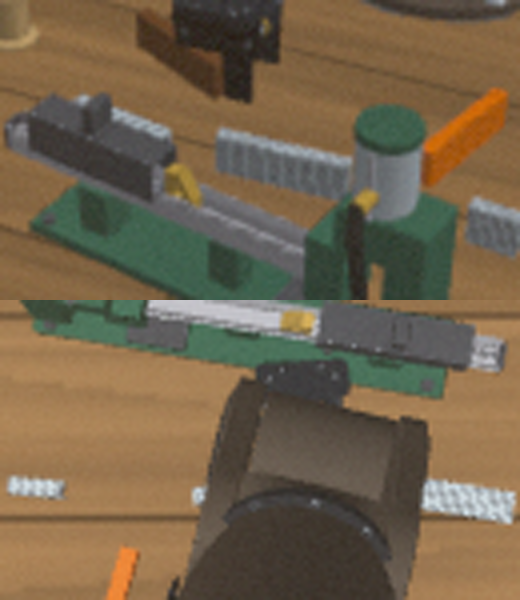

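The fingers straddle the strip in front of the stapler: tip at about (240,98) in the upper half, strip from (217,150) to (350,175). Shifting 7 mm along it and going down.

Call:
step_arm --plan '[[[7,0,40,0,0.2],[7,0,60,0,0.2],[7,0,70,0,0.2],[7,0,78,0,0.2],[7,0,78,0,0.2],[7,0,78,0,0.2]]]'

```text
t: 2.38
eef_pos: [426.6, -28.5, 21.2]
tcp_rot: [3.14, 0.0, 1.627]
ft_force: [-0.4, -0.2, -0.0]
opening: 0.6
grip_force: 0.0
```

Call:
step_arm --plan '[[[0,0,0,0,-1],[0,0,0,0,-1],[0,0,0,0,-1],[0,0,0,0,-1],[0,0,0,0,-1],[0,0,0,0,-1],[0,0,0,0,-1],[0,0,0,0,-1]]]'

```text
t: 3.05
eef_pos: [426.2, -27.9, 20.4]
tcp_rot: [3.141, 0.0, 1.628]
ft_force: [-0.2, 0.3, 1.6]
opening: 0.147
grip_force: 30.0
```

Gripped at 14 mm opening with 30 N. Lifting, then moving above the channel.

Call:
step_arm --plan '[[[0,0,-15,0,-1],[0,0,-45,0,-1],[0,0,-80,0,-1],[0,0,-115,0,-1],[0,0,-135,3,-1],[10,35,-140,6,-1],[18,70,-140,10,-1],[24,105,-140,13,-1]]]'

```text
t: 3.72
eef_pos: [530.8, 2.7, 161.3]
tcp_rot: [3.14, 0.0, 1.397]
ft_force: [0.6, -0.1, -1.9]
opening: 0.143
grip_force: 30.0
```

Run:
```python
from cell import env
s=env.state();print(s["eef_pos"],s["tcp_rot"],s["t"],s["opening"],s["ft_force"],s["moment"])
```

```text
[530.80959703   2.73863607 161.27377155] [3.14010252e+00 1.16621712e-05 1.39691654e+00] 3.7167 0.14276142354301494 [ 0.55539426 -0.12621371 -1.87307858] [-0.02127112 -0.10891887  0.01117988]
```

Call:
step_arm --plan '[[[14,40,0,0,-1],[14,40,10,0,-1],[14,40,20,0,-1],[14,40,20,0,-1],[14,40,20,0,-1],[14,40,20,0,-1]]]'

```text
t: 4.22
eef_pos: [570.5, 8.9, 140.5]
tcp_rot: [-3.141, 0.0, 1.4]
ft_force: [-0.2, -0.1, -0.5]
opening: 0.149
grip_force: 30.0
```

Run:
```python
from h import *
b=env.read_camera("scene");a=env.read_camera("top");cv2.imwrite("pics/sraw3.png",b);cv2.imwrite("pics/traw3.png",a)
s=env.state();print(s["eef_pos"],s["tcp_rot"],s["t"],s["ft_force"])
cv2.imwrite("pics/c3.png",np.vstack([cv2.resize(b[165:240,185:310],(750,450),interpolation=cv2.INTER_CUBIC)]))
```

```text
[570.99662512   8.88106347 140.93664555] [3.14101164e+00 6.71849872e-05 1.40035667e+00] 4.3167 [ 0.11763845  0.11871473 -1.26031492]
```

View pics/c3.png

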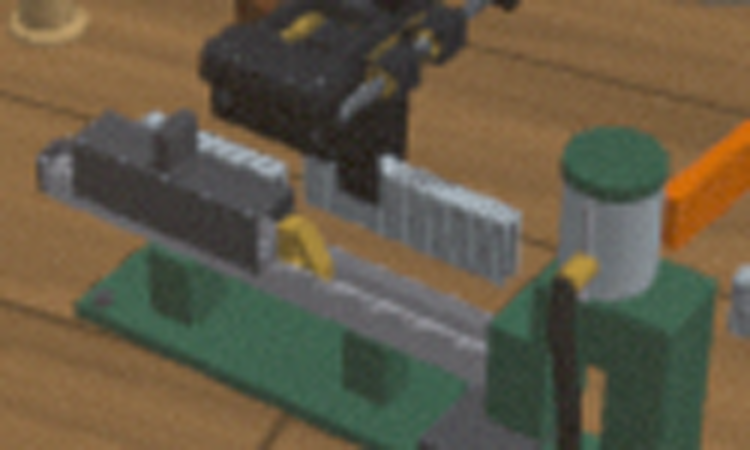

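The strip hangs level above the channel. In the crop its bottom edge runs from (308,205) to (500,283), and the head's top rear corner is at (490,322). Comparing strip and stapler in the same camera.

```bash
cat > f2.py <<'E'
from h import *
import re
exec(open('fit.py').read().split('for k in')[0])
C=lambda p:(np.array(p,float)+.5)/6-.5+[185,165]
z=120.5
print("strip bottom near corners",at("scene",C([(308,205),(500,283)]),z).round(1))
th=1.400;t=np.array([570.8,8.9]);c=t+24.2*np.array([np.cos(th),np.sin(th)])
q=[*c,th];print("kin strip centre",c)
P=[(-60,-7,z),(60,-7,z),(60,-7,z+38),(60,7,z+38),(60,7,z)]
print("pred crop px",((proj("scene",W(q,P))-[185,165]+.5)*6-.5).round(0).tolist())
for q in([575.8,37.8,1.409],[577,37.6,1.403],[580.4,37.3,1.394]):
  P=[(-90,-17,108),(-215,-17,108),(-200,-35,12),(60,-22,109),(80,-22,109),(60,22,109),(-235,-12,83),(-52,0,79),(-64.7,0,101)]
  print(q,((proj("scene",W(q,P))-[185,165]+.5)*6-.5).round(0).tolist())
E
python3 f2.py
python3 - <<'E'
import cv2,numpy as np
a=cv2.imread('pics/traw3.png')[150:240,185:320];b=cv2.imread('pics/sraw3.png')[175:230,185:285]
cv2.imwrite('pics/c4.png',np.vstack([cv2.resize(b,(800,440),interpolation=cv2.INTER_CUBIC)]))
E
```

```text
strip bottom near corners [[574.6 -25.2 120.5]
 [591.9  87.8 120.5]]
kin strip centre [574.91320486  32.74788347]
pred crop px [[306.0, 201.0], [505.0, 285.0], [508.0, 223.0], [523.0, 209.0], [520.0, 270.0]]
[575.8, 37.8, 1.409] [[256.0, 214.0], [68.0, 135.0], [80.0, 301.0], [498.0, 322.0], [533.0, 337.0], [544.0, 275.0], [49.0, 156.0], [335.0, 267.0], [315.0, 225.0]]
[577, 37.6, 1.403] [[255.0, 215.0], [68.0, 135.0], [80.0, 300.0], [496.0, 324.0], [531.0, 339.0], [543.0, 277.0], [49.0, 155.0], [334.0, 268.0], [314.0, 226.0]]
[580.4, 37.3, 1.394] [[252.0, 217.0], [66.0, 136.0], [78.0, 302.0], [492.0, 328.0], [527.0, 344.0], [540.0, 282.0], [47.0, 157.0], [331.0, 271.0], [311.0, 229.0]]
```

View pics/c4.png

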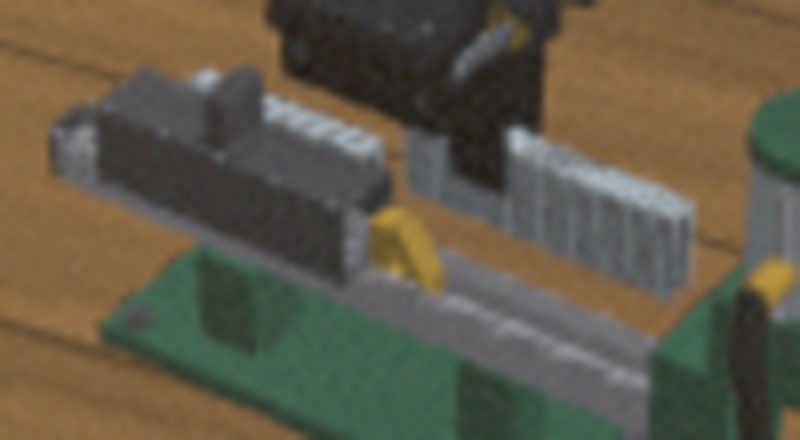

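The estimates agree: the strip is about 5 mm behind its place and 1 mm off across. I'll lower the nose just below the head's top, still above the follower, then feel forward for the head.

Call:
step_arm --plan '[[[0,1,6,0,-1],[0,1,12,0,-1],[0,1,15.5,0,-1],[0,1,15.5,0,-1],[0,1,15.5,0,-1],[0,1,15.5,0,-1]]]'

```text
t: 4.82
eef_pos: [572.4, 8.9, 124.8]
tcp_rot: [-3.142, 0.0, 1.401]
ft_force: [0.1, 0.3, -1.5]
opening: 0.145
grip_force: 30.0
```

Call:
step_arm --plan '[[[1,0,0,0,-1],[2,0,0,0,-1],[2,0,0,0,-1],[2,0,0,0,-1]]]'

```text
t: 5.15
eef_pos: [572.7, 10.3, 125.0]
tcp_rot: [3.141, 0.001, 1.401]
ft_force: [-1.7, -5.7, 0.1]
opening: 0.146
grip_force: 30.0
```

Call:
step_arm --plan '[[[1,0,0,0,-1],[1,0,0,0,-1],[1,0,0,0,-1]]]'

```text
t: 5.4
eef_pos: [572.8, 10.5, 125.2]
tcp_rot: [3.141, 0.002, 1.401]
ft_force: [-1.6, -11.2, 0.5]
opening: 0.147
grip_force: 30.0
```

Call:
step_arm --plan '[[[1,0,0,0,-1],[1,0,0,0,-1],[1,0,0,0,-1]]]'

```text
t: 5.65
eef_pos: [572.9, 10.7, 125.3]
tcp_rot: [3.141, 0.003, 1.402]
ft_force: [-4.0, -16.6, 2.6]
opening: 0.142
grip_force: 30.0
```

Contact with the head found (about 5 N per commanded mm). Backing off to a 1 mm gap and lowering to the flare.

Call:
step_arm --plan '[[[-4,0,0,0,-1],[-4,0,0,0,-1],[-4,0,6,0,-1],[-4,0,12,0,-1],[-4,0,18,0,-1],[-4,0,18,0,-1],[-4,0,18,0,-1]]]'

```text
t: 6.23
eef_pos: [572.2, 10.0, 105.9]
tcp_rot: [-3.14, -0.001, 1.401]
ft_force: [-0.0, 4.9, -0.4]
opening: 0.138
grip_force: 30.0
```

Call:
step_arm --plan '[[[0,0,2,0,-1],[0,0,4,0,-1],[0,0,4,0,-1],[0,0,4,0,-1]]]'

```text
t: 6.57
eef_pos: [572.6, 9.9, 102.2]
tcp_rot: [3.141, -0.001, 1.401]
ft_force: [1.5, 5.1, -0.4]
opening: 0.145
grip_force: 30.0
```

Call:
step_arm --plan '[[[0,0,2,0,-1],[0,0,3,0,-1],[0,0,3,0,-1],[0,0,3,0,-1]]]'

```text
t: 6.9
eef_pos: [572.8, 9.9, 99.5]
tcp_rot: [3.141, -0.001, 1.401]
ft_force: [1.5, 5.5, 2.2]
opening: 0.144
grip_force: 30.0
```

Call:
step_arm --plan '[[[0,0,1,0,-1],[0,0,2,0,-1],[0,0,2,0,-1],[0,0,2,0,-1]]]'

```text
t: 7.23
eef_pos: [572.4, 9.9, 97.0]
tcp_rot: [-3.141, -0.001, 1.401]
ft_force: [1.6, 5.9, -2.9]
opening: 0.146
grip_force: 30.0
```

Call:
step_arm --plan '[[[0,0,1,0,-1],[0,0,2,0,-1],[0,0,2,0,-1],[0,0,2,0,-1]]]'

```text
t: 7.57
eef_pos: [572.4, 9.9, 95.0]
tcp_rot: [-3.141, -0.001, 1.401]
ft_force: [1.7, 4.9, -2.1]
opening: 0.146
grip_force: 30.0
```

Call:
step_arm --plan '[[[0,0,1,0,-1],[0,0,2,0,-1],[0,0,3,0,-1],[0,0,3,0,-1],[0,0,3,0,-1]]]'

```text
t: 7.98
eef_pos: [572.4, 9.9, 92.1]
tcp_rot: [-3.141, -0.001, 1.401]
ft_force: [2.2, 6.1, -1.7]
opening: 0.146
grip_force: 30.0
```

Call:
step_arm --plan '[[[0,0,1,0,-1],[0,0,2,0,-1],[0,0,3,0,-1],[0,0,3,0,-1],[0,0,3,0,-1]]]'

```text
t: 8.4
eef_pos: [572.4, 9.9, 89.1]
tcp_rot: [-3.141, -0.001, 1.401]
ft_force: [1.9, 7.2, -0.4]
opening: 0.148
grip_force: 30.0
```

Call:
step_arm --plan '[[[0,0,1,0,-1],[0,0,2,0,-1],[0,0,2,0,-1],[0,0,2,0,-1]]]'

```text
t: 8.73
eef_pos: [572.4, 10.0, 87.1]
tcp_rot: [-3.141, -0.001, 1.401]
ft_force: [1.5, 7.0, -2.3]
opening: 0.144
grip_force: 30.0
```

Underside about 1.7 mm above the floor; no wall contact yet.

Call:
step_arm --plan '[[[0,0,1,0,-1],[0,0,1.5,0,-1],[0,0,1.5,0,-1],[0,0,1.5,0,-1]]]'

```text
t: 9.07
eef_pos: [572.4, 9.9, 85.7]
tcp_rot: [-3.141, -0.001, 1.401]
ft_force: [2.0, 7.3, -0.3]
opening: 0.145
grip_force: 30.0
```

Call:
step_arm --plan '[[[0,0,1,0,-1],[0,0,1,0,-1],[0,0,1,0,-1],[0,0,1,0,-1]]]'

```text
t: 9.4
eef_pos: [572.5, 10.0, 85.4]
tcp_rot: [3.141, -0.001, 1.401]
ft_force: [-0.7, 6.6, 7.8]
opening: 0.142
grip_force: 30.0
```

Floor reached exactly at the expected height (TCP 85.4, 8 N). Pressing slightly more, easing forward, then releasing.

Call:
step_arm --plan '[[[0.7,0,1,0,-1],[1.5,0,1,0,-1],[1.5,0,1,0,-1],[1.5,0,1,0,-1]]]'

```text
t: 9.73
eef_pos: [572.6, 10.1, 85.3]
tcp_rot: [3.141, 0.001, 1.401]
ft_force: [-6.1, -3.7, 19.1]
opening: 0.143
grip_force: 30.0
```

Call:
step_arm --plan '[[[0,0,0,0,-0.3],[0,0,0,0,-0.3],[0,0,0,0,-0.3],[0,0,0,0,-0.3]]]'

```text
t: 10.07
eef_pos: [572.5, 10.5, 83.8]
tcp_rot: [-3.141, 0.0, 1.401]
ft_force: [0.6, 0.7, 0.2]
opening: 0.335
grip_force: 0.0
```

Call:
step_arm --plan '[[[0,0,-20,0,-0.3],[0,0,-40,0,-0.3],[0,0,-40,0,-1],[0,0,-40,0,-1],[0,0,-40,0,-1],[0,0,-40,0,-1]]]'

```text
t: 10.57
eef_pos: [572.1, 10.5, 123.3]
tcp_rot: [-3.14, 0.0, 1.401]
ft_force: [-0.4, 0.0, -0.4]
opening: 0.123
grip_force: 0.0
```

Released. Probing the strip's top with shut fingers near the tail (should be z = 103).

Call:
step_arm --plan '[[[-15,0,0,0,-1],[-15,0,10,0,-1],[-15,0,18,0,-1],[-15,0,18,0,-1],[-15,0,18,0,-1]]]'

```text
t: 10.98
eef_pos: [569.6, -4.0, 105.2]
tcp_rot: [-3.14, 0.0, 1.401]
ft_force: [0.5, 1.2, 0.5]
opening: 0.006
grip_force: 0.0
```

Call:
step_arm --plan '[[[0,0,1,0,-1],[0,0,2,0,-1],[0,0,3,0,-1],[0,0,3,0,-1],[0,0,3,0,-1]]]'

```text
t: 11.4
eef_pos: [570.1, -4.3, 103.4]
tcp_rot: [3.141, 0.0, 1.401]
ft_force: [-0.4, -0.3, -0.1]
opening: 0.004
grip_force: 0.0
```

Run:
```python
from h import *
b=env.read_camera("scene")
s=env.state();print(s["eef_pos"],s["tcp_rot"],s["t"],s["ft_force"])
cv2.imwrite("pics/c5.png",cv2.resize(b[165:240,185:310],(750,450),interpolation=cv2.INTER_CUBIC))
```

```text
[570.07015762  -4.32119913 103.39885209] [3.14143795e+00 1.28740283e-04 1.40080468e+00] 11.45 [ 0.64814745  0.93699522 -0.09392178]
```

View pics/c5.png

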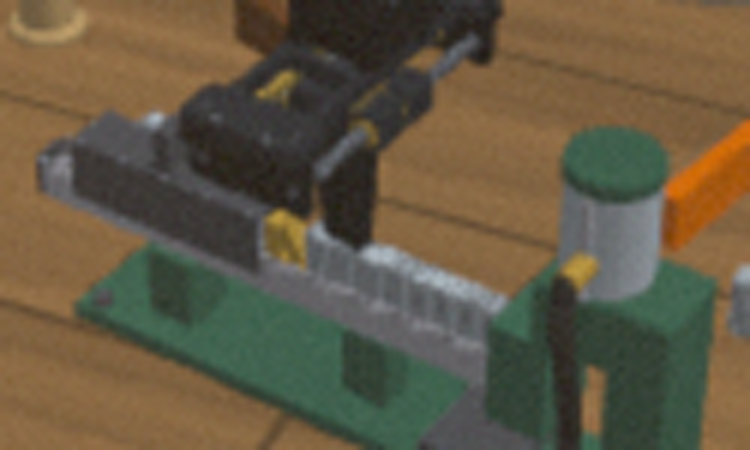

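The strip sits in the channel from the follower (285,240) to the head (500,305), level. A gentle press confirms it is down.

Call:
step_arm --plan '[[[0,0,1,0,-1],[0,0,2,0,-1],[0,0,2,0,-1],[0,0,2,0,-1]]]'

```text
t: 11.78
eef_pos: [570.8, -4.5, 103.2]
tcp_rot: [3.139, 0.0, 1.401]
ft_force: [-3.7, -0.1, 19.4]
opening: 0.005
grip_force: 9.4
```

Call:
step_arm --plan '[[[0,0,-20,0,-1],[0,0,-55,0,-1],[0,0,-80,0,-1],[0,0,-80,0,-1]]]'

```text
t: 12.12
eef_pos: [571.9, -4.5, 186.1]
tcp_rot: [3.134, -0.0, 1.401]
ft_force: [0.1, 0.3, 0.9]
opening: 0.003
grip_force: 0.0
```

Top is at 103.2, so it is fully seated. Now behind the rail's tab.

Call:
step_arm --plan '[[[-150,0,0,0,-1],[-150,0,0,0,-1],[-150,0,0,0,-1],[-150,0,0,0,-1],[-150,0,20,0,-1],[-150,0,40,0,-1],[-150,0,40,0,-1]]]'

```text
t: 12.7
eef_pos: [543.0, -152.3, 138.0]
tcp_rot: [-3.137, -0.001, 1.399]
ft_force: [-0.1, 0.3, -0.4]
opening: 0.002
grip_force: 0.0
```

Run:
```python
from h import *
b=env.read_camera("scene")
s=env.state();print(s["eef_pos"],s["tcp_rot"],s["t"],s["ft_force"])
cv2.imwrite("pics/c6.png",cv2.resize(b[150:240,160:310],(750,450),interpolation=cv2.INTER_CUBIC))
```

```text
[ 543.68695672 -152.11608576  139.69602067] [-3.13794310e+00 -7.17494346e-04  1.40019757e+00] 12.75 [-0.22647455 -0.48450821  1.19510287]
```

View pics/c6.png

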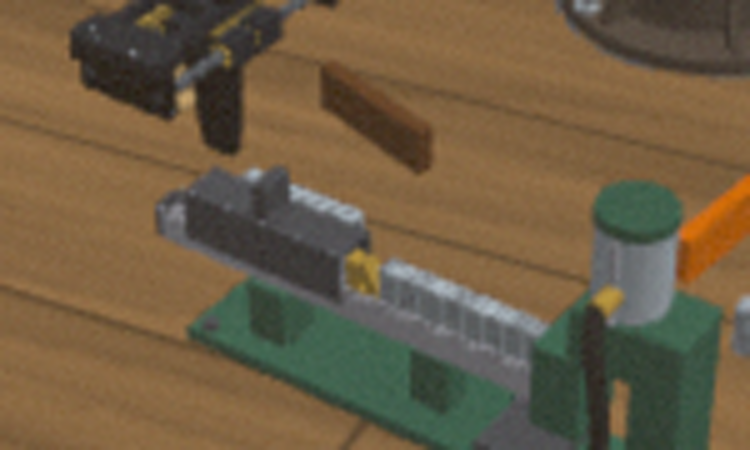

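The finger tip (220,150) is behind the tab (270,190) with about 13 mm gap. Lowering and pushing forward.

Call:
step_arm --plan '[[[0,1,12,0,-1],[0,1,24,0,-1],[0,1,24,0,-1],[0,1,24,0,-1]]]'

```text
t: 13.08
eef_pos: [545.9, -152.1, 117.9]
tcp_rot: [-3.142, 0.0, 1.401]
ft_force: [-0.4, -0.5, -0.2]
opening: 0.004
grip_force: 0.0
```

Call:
step_arm --plan '[[[5,0,0,0,-1],[10,0,0,0,-1],[15,0,0,0,-1],[20,0,0,0,-1],[20,0,0,0,-1],[20,0,0,0,-1]]]'

```text
t: 13.58
eef_pos: [549.2, -132.2, 117.5]
tcp_rot: [3.141, 0.0, 1.402]
ft_force: [-0.2, 0.4, 0.3]
opening: 0.004
grip_force: 0.0
```

Call:
step_arm --plan '[[[5,0,0,0,-1],[10,0,0,0,-1],[15,0,0,0,-1],[20,0,0,0,-1],[25,0,0,0,-1],[30,0,0,0,-1],[30,0,0,0,-1]]]'

```text
t: 14.17
eef_pos: [554.2, -102.1, 117.3]
tcp_rot: [-3.141, -0.0, 1.401]
ft_force: [0.2, 0.1, 0.2]
opening: 0.005
grip_force: 0.0
```

Call:
step_arm --plan '[[[6,0,0,0,-1],[12,0,0,0,-1],[18,0,0,0,-1],[24,0,0,0,-1],[30,0,0,0,-1],[36,0,0,0,-1],[42,0,0,0,-1],[42,0,0,0,-1]]]'

```text
t: 14.83
eef_pos: [561.4, -60.5, 117.3]
tcp_rot: [3.141, -0.0, 1.401]
ft_force: [0.7, 0.1, 0.2]
opening: 0.007
grip_force: 0.0
```

Run:
```python
from h import *
b=env.read_camera("scene")
s=env.state();print(s["eef_pos"],s["tcp_rot"],s["t"],s["ft_force"])
cv2.imwrite("pics/c7.png",cv2.resize(b[150:240,160:310],(750,450),interpolation=cv2.INTER_CUBIC))
```

```text
[561.47327663 -60.97211326 117.29183801] [ 3.14125000e+00 -1.88981073e-04  1.40143872e+00] 14.8833 [-0.09277417 -0.13305463  0.8770475 ]
```

View pics/c7.png

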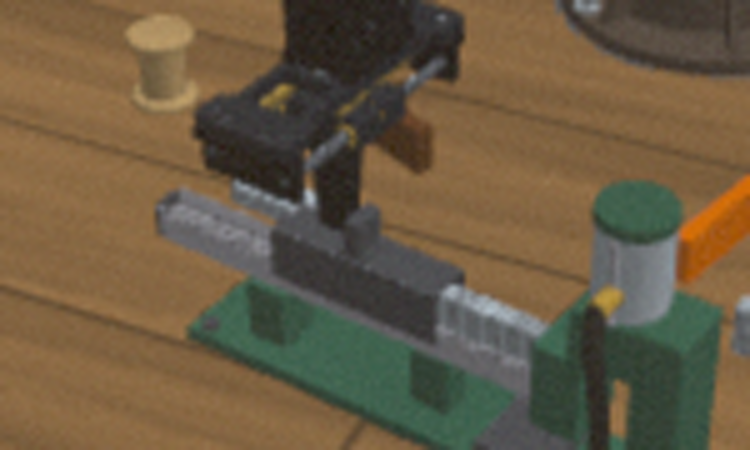

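The rail has slid over the strip, front edge at (450,290), about 70–75 mm still to go to the head at (535,350). Continuing, slower toward the catch.

Call:
step_arm --plan '[[[7,0,0,0,-1],[14,0,0,0,-1],[21,0,0,0,-1],[28,0,0,0,-1],[35,0,0,0,-1],[42,0,0,0,-1],[47,0,0,0,-1],[50,0,0,0,-1]]]'

```text
t: 15.55
eef_pos: [569.8, -11.5, 117.3]
tcp_rot: [-3.141, -0.0, 1.401]
ft_force: [-1.5, -1.0, 0.3]
opening: 0.002
grip_force: 0.9
```

Call:
step_arm --plan '[[[2,0,0,0,-1],[4,0,0,0,-1],[6,0,0,0,-1],[8,0,0,0,-1],[10,0,0,0,-1],[12,0,0,0,-1],[12,0,0,0,-1]]]'

```text
t: 16.13
eef_pos: [571.8, -0.3, 117.3]
tcp_rot: [3.141, -0.0, 1.401]
ft_force: [-0.3, -0.1, -0.4]
opening: 0.002
grip_force: 0.0
```

Call:
step_arm --plan '[[[1,0,0,0,-1],[2,0,0,0,-1],[3,0,0,0,-1],[4,0,0,0,-1],[4,0,0,0,-1],[4,0,0,0,-1]]]'

```text
t: 16.63
eef_pos: [572.4, 3.1, 117.3]
tcp_rot: [3.142, 0.001, 1.401]
ft_force: [-1.1, -4.6, 0.4]
opening: 0.003
grip_force: 2.4
```

Call:
step_arm --plan '[[[1,0,0,0,-1],[2,0,0,0,-1],[3,0,0,0,-1],[4,0,0,0,-1],[4,0,0,0,-1],[4,0,0,0,-1]]]'

```text
t: 17.13
eef_pos: [573.1, 7.3, 117.3]
tcp_rot: [-3.142, -0.0, 1.4]
ft_force: [-2.3, -1.9, 0.5]
opening: 0.001
grip_force: 1.0
```

Call:
step_arm --plan '[[[1,0,0,0,-1],[2,0,0,0,-1],[3,0,0,0,-1],[3,0,0,0,-1],[3,0,0,0,-1]]]'

```text
t: 17.55
eef_pos: [573.7, 10.6, 117.3]
tcp_rot: [3.141, -0.0, 1.401]
ft_force: [0.1, -0.7, 0.1]
opening: 0.005
grip_force: 0.1
```

Call:
step_arm --plan '[[[1,0,0,0,-1],[2,0,0,0,-1],[2,0,0,0,-1],[2,0,0,0,-1]]]'

```text
t: 17.88
eef_pos: [573.7, 10.8, 117.4]
tcp_rot: [-3.141, 0.002, 1.401]
ft_force: [-2.5, -12.3, 2.2]
opening: 0.002
grip_force: 6.5
```

Call:
step_arm --plan '[[[1,0,0,0,-1],[2,0,0,0,-1],[2,0,0,0,-1]]]'

```text
t: 18.13
eef_pos: [573.8, 11.1, 117.4]
tcp_rot: [-3.141, 0.005, 1.402]
ft_force: [-5.6, -26.2, 3.2]
opening: 0.005
grip_force: 13.3
```

Run:
```python
from h import *
b=env.read_camera("scene")
s=env.state();print(s["eef_pos"],s["tcp_rot"],s["t"],s["ft_force"])
cv2.imwrite("pics/c8.png",cv2.resize(b[165:240,185:310],(750,450),interpolation=cv2.INTER_CUBIC))
```

```text
[573.8424105   11.05659047 117.45453321] [-3.14120675  0.00469406  1.40156292] 18.1833 [ -5.59452252 -25.32096815   2.74488394]
```

View pics/c8.png

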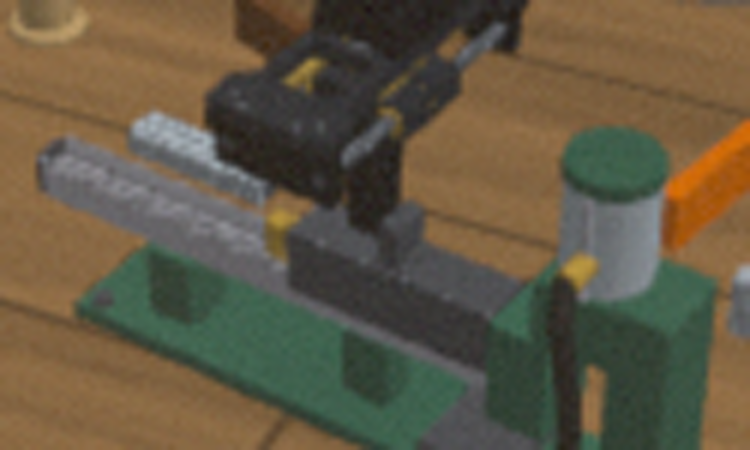

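The rail's front edge touches the head at (488,345) with no gap, and it stands hard at 26 N, well past the 12 N catch. It is home, so I'm backing off and lifting clear.

Call:
step_arm --plan '[[[-5,0,0,0,-1],[-15,0,0,0,-1],[-15,0,0,0,-1],[-15,0,-30,0,-1],[-15,0,-60,0,-1],[-15,0,-80,0,-1],[-15,0,-80,0,-1],[-15,0,-80,0,-1]]]'

```text
t: 18.85
eef_pos: [572.0, -0.3, 198.2]
tcp_rot: [3.139, -0.0, 1.401]
ft_force: [0.1, -0.7, -1.3]
opening: 0.002
grip_force: 0.0
```

Run:
```python
from cell import env
s=env.state();print(s["eef_pos"],s["ft_force"],s["t"]);print(env.job_done())
```

```text
[ 5.72027460e+02 -3.39243707e-01  1.98152987e+02] [ 0.05581621 -0.69948465 -1.33215479] 18.85
the job is handed in; nothing more can be done
None
```

The strip is seated on the channel floor against the head, the rail was pushed past its catch to a hard stop on the head, the arm is clear, and the job was handed in at 18.85 s; no verdict came back.

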